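Prop open the lamp guard and turn up the trim knob

ROBOT

A 7-joint arm with a two-finger parallel gripper is mounted at the origin on the work surface. World frame = base frame: x ahead of the robot, y to its left, z up, the work surface at z = 0. Lengths are in m, angles in rad, forces in N, time in s.
With the tool pointing down it reaches from about 0.4 to 0.75 m from the base axis. Payload 19.5 kg.
Tool frame: the origin (TCP) lies midway between the tips of the shut fingers; the grasp point (between the pads) lies 19 mm behind it (ctrl.tcp_to_grasp is the distance from the TCP to the grasp point, in m); z points along the fingers, y is the line along which they close (so a half turn about z gives the same grasp; the last joint's range is limited). The gripper opens to 85 mm and grips with 20 to 120 N. Pads are 22 mm wide; open, the fingers measure 114 mm over their backs; the gripper's body (76 mm by 85 mm) begins 54 mm behind the grasp point. The pads swing forward as they close: fully open they stand 13 mm farther back than shut.
Start: joints at [-1.218, 0.707, -0.028, 1.485, 0.022, 0.951, -0.075], TCP at [0.221, 0.531, 0.201] pointing down, gripper open.
Joint ranges: [-2.71, 2.71], [-0.32, 2.16], [-1.57, 1.52], [0, 2.45], [-1.46, 4.6], [0, 2.02], [-2.83, 2.83]. Speed limits (rad/s): [1.89, 1.89, 2.57, 2.57, 3.01, 3.01, 3.01].

INTERFACE

Orientations are given as a 3x3 rotation matrix whose columns are the frame's x, y, z axes.
In Python, from rig import ctrl, vision gives the robot as it stands.
- The arm moves only by the shell command python3 -m crank 'ROWS' [FORCE]. ROWS is rows parted by semicolons, their numbers by spaces, 1 to 8 of them, each of 7 numbers: dx, dy, dz in m, then a rotation vector rx, ry, rz in rad, then the finger opening in m; each row shifts and turns the commanded pose from where the row before left it, along the tool's axes as they then stand; what a row does not reach is not made up. A row lasts 1/12 s, in which the tool goes at most 0.0417 m and 0.125 rad, less where a joint would pass 70% of its speed; a pose out of reach is approached as far as the arm can. The fingers move at their own pace and stop on an object; FORCE is the grip in N (left out, the last holds). Time passes only in rows, so rows that do not move let the fingers close. It prints the time, the measured TCP pose, the force, the opening and the grip force at its end.
- ctrl.read_state(): the state, without advancing time (a new reading comes with each control period).
- vision.snapshot(name): name is "scene" or "top" or "wrist"; returns a dict with "img" (384x512x3 uint8, red, green, blue), "fx", "fy", "cx", "cy" (pixels), "pose" (4x4, takes a point from camera to world coordinates); the wrist camera has in their place "hand_eye" (4x4, takes a point from camera to tool coordinates, whose origin is the TCP and whose axes are the flange's). Camera axes: x right, y down, z forward; pixel columns grow to the right and rows downward; lengths in m; the calibration is good to about 2 mm. A picture is of the moment at which its call begins: read the wrist's pose just before it. There is no depth.
- ctrl.hand_in(): hands the job in; it is judged then, once.
The state is a dict: "time_s": time; "joint_positions": joint angles; "joint_velocities": joint speeds; "tau": joint torques, N m; "ee_pos": TCP position; "ee_rot": TCP orientation; "contact_force": force on the tool from outside, world axes, zero at the start; "wrist_torque": the same for the moment, N m; "width": finger opening in m; "grasp_force": force on a finger pad.
Only numpy, scipy, OpenCV 4.12 (cv2) and the standard library are available. Lean on these libraries where they do the work, as an engineer would, in place of code of your own. Each camera call takes 0.05 s, during which the arm holds its last target. There are 200 camera calls.

TASK

Use the red prop rod to raise the amber flip cover of the microscope lamp unit: hook the rod's side peg under the cover's overhanging edge, lift the cover with it, and lower the rod's foot into the socket beside the cover until it rests on the bottom, gently, without dropping it or ramming it down, so that the cover stays propped open when you let go. Then turn the black knob under the cover clockwise fully to its stop and let go, leaving the cover propped. Do not disturb the bottle, the objective or the slide box.

Things in the scene. Friction and masses are not known exactly. Their poses are not given: they have to be found in the camera images.
- unit: White lamp unit fixed to the bench, 200 (x) x 185 (y) mm; origin on the bench under the knob bay, front -x, z up. Bay: floor at z 75 mm, open in front, 130 mm wide between side walls 128 mm high; back wall 130 mm high behind x = 85 mm. The right wall's outer face is at y = -75 mm; beside it, from x = -80 to +43 mm, is free space down to the bench.
- cover (a joint): Angle of the flip cover, rad: 0 closed (level), grows as it opens upward, stop at 1.5. It turns freely, weighs 0.1 to 0.18 kg and always falls shut unless propped.
- cover_hinge (a point): Middle of the cover's hinge line, in the unit at (85, 0, 130) mm; the line runs along the unit's y; this frame turns with the cover. The cover is a flat clear amber plate, black-edged, 4 mm thick; closed, its underside is level with this point and it spans unit x = -70 to +85 mm (free edge in front, 155 mm from the hinge) and unit y = -95 to +75 mm.
- cover_edge (a point): On the underside of the cover at its -y side edge, 120 mm from the hinge line; closed, in the unit at (-35, -95, 130) mm; turns with the cover. The cover overhangs the unit's right wall here by 20 mm: a place for the rod's peg to go under, from the -y side. To lift the rod's foot clear over the socket's mouth the peg has to slide out to about 130 to 140 mm from the hinge line.
- socket (a point): Mouth centre of the square socket in the aluminium block, in the unit at (59, -115, 155) mm, 26 mm in front of the hinge line. Axes as the unit's; the flared mouth narrows from 26 to 16 mm square over 8 mm, then straight down. Its bottom is hidden, 28 to 52 mm below the mouth, different every time, to be found by feel: a rubber pad (12 N/mm, firm after 2.5 mm).
- prop: Red prop rod, 0.08 to 0.17 kg: square post 14 x 14 x 145 mm, upright in its stand; origin at the centre of the foot's underside, z up the post (lowest 4 mm narrowed to 10 mm). Grip it above the peg (100 to 145 mm up). In the socket with its axes parallel to the unit's, its peg reaches 15 mm under the cover and holds it at about 1.2 to 1.35 rad (it may lean a little in the play).
- prop_peg (a point): End of the round steel peg, 10 mm in diameter, that sticks out of the rod along the rod's +y: 95 mm above the foot, 35 mm from the post's axis. Axes as the rod's.
- stand: Dark steel parking block 70 x 70 x 45 mm, fixed on the bench; origin at the centre of its underside. The rod stands loosely in its 15.6 mm square hole, 36 mm deep, its foot 9 mm above the bench, its axes parallel to the block's within the play.
- knob (a joint): Turn of the black knob, rad: grows clockwise seen from above; stop at 1.5. Starts at 0.05 to 0.45. Stiff: about 0.1 N m to turn, stays where left.
- knob_grip (a point): On the knob's axis at gripping height, in the unit at (-25, 0, 112) mm, 110 mm in front of the hinge line; turns with the knob. The knob is a disc 44 mm across, its top 23 mm below this point, carrying an upright grip bar along this frame's x: 42 mm long, 14 mm thick, from the disc to 7 mm above this point.
- oil_bottle: Bystander: amber bottle with white cap, 34 mm across, 75 mm high; origin at the underside.
- objective: Bystander: brass microscope objective standing on the bench, 34 mm across, 48 mm high; origin at the underside.
- slide_box: Bystander: blue slide box 100 x 85 x 32 mm; origin at the underside.
Mind the look-alikes: they are no part of the job. Several things have the shape of the prop; the one meant has the colours described above.

How it is judged:
By the outcome, as a careful person would: the job done as asked, in the order asked, and still so for the second after the job is handed in, with the robot touching nothing.
It also fails if it takes over 72 s, if anything falls off the work surface, if the arm or the gripper's body presses on something with over 40 N, if the wrist force passes 120 N, or if a joint passes its speed limit or range.

## Working session

There is one attempt and no reset: what is moved stays moved. The work goes in short steps, Python scripts to look and compute and a shell command to move; the robot and the scene stay as the last step left them, time stands still between calls to the robot, and variables do not carry over. Pictures are saved under pics/ and viewed, at most 10 in all, crops included, and the job is handed in when it is done.

```bash
ls; mkdir -p pics; python3 - <<'E'
from rig import ctrl,vision
import cv2,numpy as np
for n in("scene","top"):
    s=vision.snapshot(n); cv2.imwrite(f"pics/{n}0.png",cv2.resize(s["img"][:,:,::-1],(800,600),interpolation=cv2.INTER_CUBIC))
    print(n,s["fx"],s["fy"],s["cx"],s["cy"],np.round(s["pose"],4).tolist())
s=vision.snapshot("wrist");print(s["fx"],s["cx"],s["cy"],np.round(s["hand_eye"],4).tolist())
st=ctrl.read_state();print({k:np.round(v,3).tolist() for k,v in st.items()},ctrl.tcp_to_grasp)
E
```

```text
pics
scene 419.8723744691246 419.8723744691246 252.66967554863308 193.30011339630755 [[0.5704, 0.4565, -0.6828, 1.214], [0.8212, -0.3336, 0.463, -0.476], [-0.0164, -0.8248, -0.5652, 0.7073], [0.0, 0.0, 0.0, 1.0]]
top 463.30960747026745 463.30960747026745 256.3689074123662 199.39565801970224 [[0.0179, -0.9829, 0.183, 0.263], [-0.9997, -0.0148, 0.0184, -0.0035], [-0.0153, -0.1833, -0.9829, 1.4758], [0.0, 0.0, 0.0, 1.0]]
298.5302063215066 257.20570401345293 189.1194944678797 [[0.0003, -0.945, -0.3271, 0.0852], [1.0, 0.0005, -0.0005, -0.0009], [0.0006, -0.3271, 0.945, -0.173], [0.0, 0.0, 0.0, 1.0]]
{'time_s': 0.15, 'joint_positions': [-1.218, 0.707, -0.028, 1.485, 0.022, 0.951, -0.076], 'joint_velocities': [-0.002, -0.003, 0.0, -0.0, 0.001, 0.0, 0.002], 'tau': [0.0, -88.331, 1.235, -23.62, 0.017, 0.005, 0.0], 'ee_pos': [0.221, 0.531, 0.2], 'ee_rot': [[-0.923, 0.385, -0.0], [0.385, 0.923, -0.001], [-0.0, -0.001, -1.0]], 'contact_force': [-0.175, 0.652, 0.108], 'wrist_torque': [0.011, -0.04, -0.038], 'grasp_force': 0.0, 'width': 0.086} 0.0187
```

View pics/scene0.png

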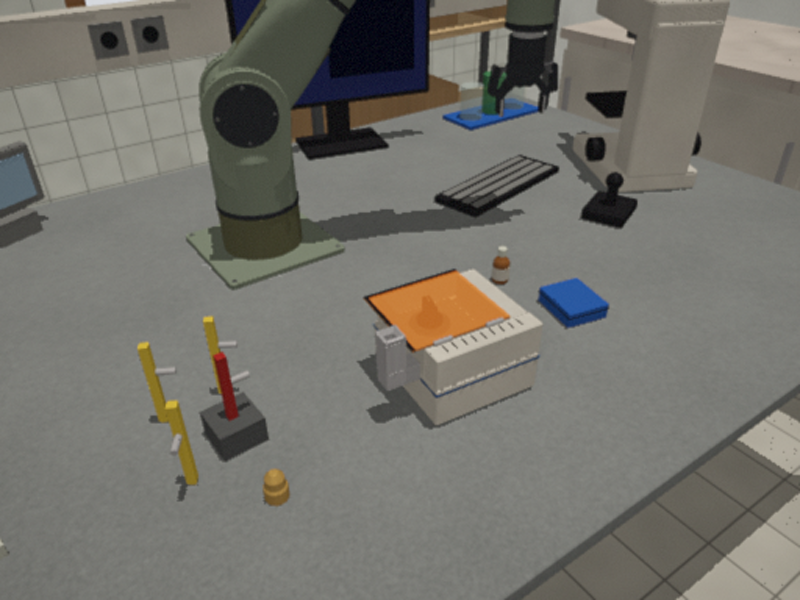

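View pics/top0.png

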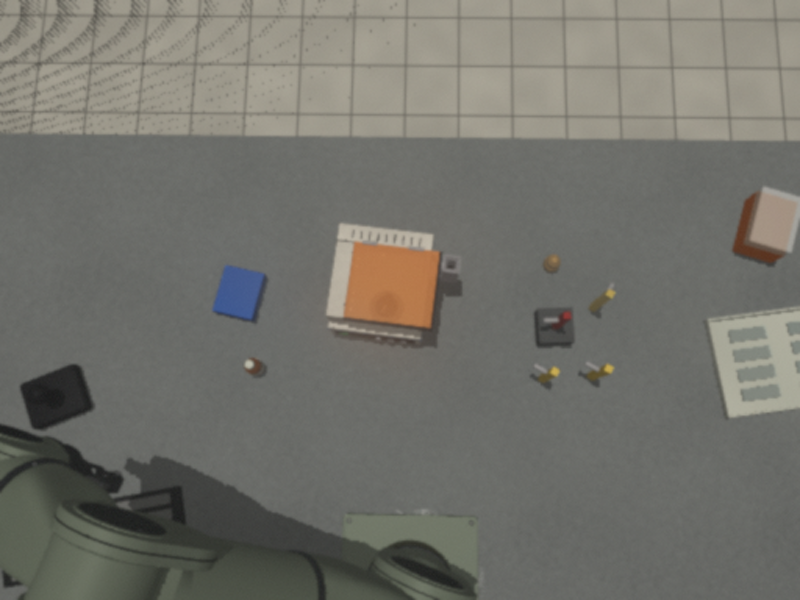

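The overview shows the unit with its amber cover at top-view px (390,285). The red rod is in its stand at about (555,325), with three yellow look-alikes around it. I'll zoom in on the unit and the stand.

```bash
python3 - <<'E'
from rig import vision
import cv2,numpy as np
def crop(n,x,y,w,h,W,H):
    i=vision.snapshot(n)["img"][y:y+h,x:x+w,::-1]
    return cv2.resize(i,(W,H),interpolation=cv2.INTER_CUBIC)
a=crop("top",205,138,100,85,600,510); b=crop("top",335,190,40,36,200,180)
cv2.imwrite("pics/c1.png",np.hstack([a,np.vstack([b,cv2.resize(crop("top",335,190,40,36,400,360),(200,330))])]))
a=crop("scene",225,165,130,110,650,550); b=crop("scene",120,195,60,110,150,275)
cv2.imwrite("pics/c2.png",np.hstack([crop("scene",225,165,125,110,500,440),crop("scene",115,195,60,88,300,440)]))
E
```

```text
(no output)
```

View pics/c1.png

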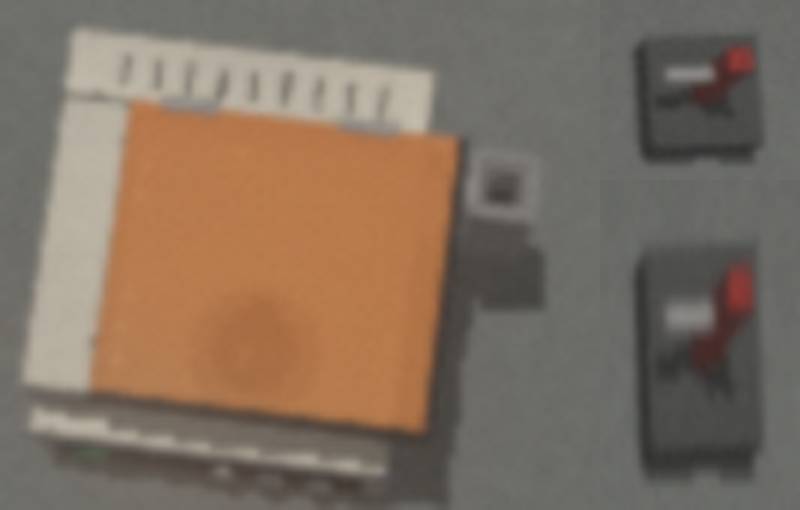

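View pics/c2.png

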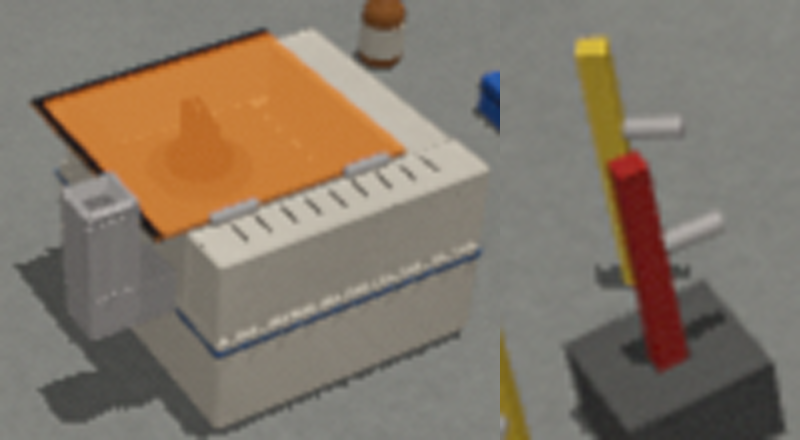

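The crops show the cover corners, the socket mouth at (502,183) in c1 and (103,199) in c2, and the peg. The peg points towards world +y. Next I fit the poses.

```bash
cat > fit.py <<'E'
from rig import vision
import numpy as np
from scipy.optimize import least_squares
S={n:vision.snapshot(n) for n in("top","scene")}
def proj(n,P):
    s=S[n];T=np.linalg.inv(s["pose"]);p=T[:3,:3]@P+T[:3,3]
    return np.array([s["fx"]*p[0]/p[2]+s["cx"],s["fy"]*p[1]/p[2]+s["cy"]])
def px(tile,X,Y):
    o={"a":(205,138,6,0),"b":(335,190,5,600),"c":(225,165,4,0),"d":(115,195,5,500)}[tile]
    return np.array([o[0]+(X-o[3]+.5)/o[2]-.5,o[1]+(Y+.5)/o[2]-.5])
U=[("a",502,183,59,-115,155),("a",132,102,85,75,134),("a",460,137,85,-95,134),("a",425,432,-70,-95,134),("a",93,392,-70,75,134),
("a",72,30,120,110,130),("a",435,72,120,-75,130),
("c",103,199,59,-115,155),("c",218,268,120,-75,130),("c",490,170,120,110,130),("c",218,430,120,-75,0),("c",35,102,-70,-95,134),("c",265,30,-70,75,134),("c",160,238,85,-95,134),("c",405,150,85,75,134)]
R=[("b",740,60,0,0,154),("b",668,75,0,35,104),("d",630,166,0,0,154),("d",718,220,0,35,104),
("d",565,348,-35,-35,45),("d",705,283,-35,35,45),("d",772,365,35,35,45),("d",630,432,35,-35,45)]
def fit(L,x0):
    def f(x):
        c,s=np.cos(x[2]),np.sin(x[2]);r=[]
        for t,X,Y,a,b,z in L:
            P=np.array([x[0]+(c*a-s*b)/1e3,x[1]+(s*a+c*b)/1e3,z/1e3])
            r+=list(proj("top" if t in"ab" else "scene",P)-px(t,X,Y))
        return np.array(r)
    q=least_squares(f,x0,loss="soft_l1");print(np.round(q.x,4));print(np.round(f(q.x).reshape(-1,2),1).tolist());return q.x
fit(U,[.6,0,0]); fit(R,[.5,-.3,0])
E
python3 fit.py
```

```text
[ 0.5589  0.0493 -0.1088]
[[0.3, -0.4], [-0.3, -1.0], [1.2, -0.2], [0.9, 1.4], [-1.1, 1.0], [-0.1, -1.1], [0.1, -0.9], [-0.5, -1.5], [0.9, -0.2], [1.1, -1.0], [-0.3, 2.7], [-1.1, -0.5], [-0.1, -0.6], [-0.9, -0.1], [1.0, -0.7]]
[ 0.5103 -0.2861  0.0467]
[[0.1, -1.0], [-0.7, -0.6], [-0.6, -0.3], [0.3, 0.3], [-0.5, -0.7], [-0.4, -0.7], [0.5, -0.5], [-0.2, 0.5]]
```

```bash
cat > go.py <<'E'
import sys,numpy as np
from rig import ctrl
# go.py [u] x y z yaw : target TCP (world, or unit frame with u); yaw = heading of tool y in that frame
U=eval(open("unit.txt").read())
a=sys.argv[1:];u=a[0]=="u"
if u:a=a[1:]
x,y,z,yaw=map(float,a)
if u:
    c,s=np.cos(U[2]),np.sin(U[2]);x,y,yaw=U[0]+c*x-s*y,U[1]+s*x+c*y,yaw+U[2]
st=ctrl.read_state();p,R=st["ee_pos"],np.array(st["ee_rot"])
Y=np.array([np.cos(yaw),np.sin(yaw),0]);Z=np.array([0,0,-1.]);T=np.c_[np.cross(Y,Z),Y,Z]
from scipy.spatial.transform import Rotation as Ro
rv=Ro.from_matrix(R.T@T).as_rotvec();d=T.T@(np.array([x,y,z])-p)
print("rot",np.round(rv,4),"then d",np.round(d,4),"rows",round(np.linalg.norm(d)/.04,1),"world",np.round([x,y,z],4),"F",np.round(st["contact_force"],1))
E
echo "[0.5589,0.0493,-0.1088]">unit.txt
python3 -m crank '0 0 0 0 0 .125 .05;0 0 0 0 0 .125 .05;0 0 0 0 0 .125 .05;0 0 0 0 0 .125 .05;0 0 0 0 0 .125 .05;0 0 0 0 0 .125 .05;0 0 0 0 0 .125 .05;0 0 0 0 0 .125 .05' 60
python3 -m crank '0 0 -.04 0 0 .125 .05;0 0 -.04 0 0 0 .05;-.036 .019 0 0 0 0 .05;-.036 .019 0 0 0 0 .05;-.036 .019 0 0 0 0 .05;-.036 .019 0 0 0 0 .05;-.036 .019 0 0 0 0 .05;-.036 .019 0 0 0 0 .05'
python3 -m crank '-.036 .019 0 0 0 0 .05;-.036 .019 0 0 0 0 .05;-.036 .019 0 0 0 0 .05;-.036 .019 0 0 0 0 .05;-.036 .019 0 0 0 0 .05;0 0 0 0 0 0 .05;0 0 0 0 0 0 .05'
python3 go.py .5103 -.2861 .29 .0467
```

```text
time_s: 1.27
ee_pos: [0.2211, 0.5308, 0.2007]
ee_rot: [[-0.169, 0.986, -0.0], [0.986, 0.169, 0.0], [0.0, -0.0, -1.0]]
contact_force: [-0.5, 0.2, 0.2]
width: 0.0498
grasp_force: 0.0
time_s: 1.93
ee_pos: [0.3465, 0.3191, 0.2809]
ee_rot: [[-0.051, 0.999, 0.0], [0.999, 0.051, 0.0], [0.0, 0.0, -1.0]]
contact_force: [1.4, 0.2, 0.5]
width: 0.0501
grasp_force: 0.0
time_s: 2.52
ee_pos: [0.4508, 0.1439, 0.2807]
ee_rot: [[-0.047, 0.999, 0.0], [0.999, 0.047, -0.0], [-0.0, 0.0, -1.0]]
contact_force: [-0.3, 0.6, 0.9]
width: 0.0504
grasp_force: 0.0
rot [0.0002 0.0004 0.0002] then d [-0.4324  0.0393 -0.0093] rows 10.9 world [ 0.5103 -0.2861  0.29  ] F [-0.3  0.6  0.9]
```

```bash
cat > shot.py <<'E'
import sys,numpy as np,cv2,pickle
from rig import ctrl,vision
n=sys.argv[1];st=ctrl.read_state();s=vision.snapshot("wrist")
T=np.eye(4);T[:3,:3]=st["ee_rot"];T[:3,3]=st["ee_pos"];s["pose"]=T@s["hand_eye"]
pickle.dump(s,open(f"pics/{n}.pkl","wb"))
cv2.imwrite(f"pics/{n}.png",cv2.resize(s["img"][:,:,::-1],(800,600),interpolation=cv2.INTER_CUBIC))
E
python3 -m crank '-.04 .03 0 0 0 0 .05;-.04 .03 0 0 0 0 .05;-.04 .03 0 0 0 0 .05;0 0 0 0 0 0 .05;0 0 0 0 0 0 .05;0 0 0 0 0 0 .05' 
python3 shot.py w1
python3 -m crank '-.039 -.006 0 0 0 0 .05;-.039 -.006 0 0 0 0 .05;-.039 -.006 0 0 0 0 .05;-.039 -.006 0 0 0 0 .05;-.039 -.006 0 0 0 0 .05;-.039 -.006 0 0 0 0 .05;-.039 -.006 0 0 0 0 .05;-.039 -.006 0 0 0 0 .05' 
python3 -m crank '0 0 0 0 0 0 .05;0 0 0 0 0 0 .05;0 0 0 0 0 0 .05'
python3 shot.py w2
python3 go.py .5103 -.2861 .29 .0467
```

```text
time_s: 3.02
ee_pos: [0.5297, 0.0511, 0.2805]
ee_rot: [[-0.052, 0.999, -0.001], [0.999, 0.052, 0.001], [0.001, -0.001, -1.0]]
contact_force: [0.7, 1.4, -1.2]
width: 0.05
grasp_force: 0.0
time_s: 3.73
ee_pos: [0.498, -0.2643, 0.2811]
ee_rot: [[-0.053, 0.999, 0.001], [0.999, 0.053, 0.0], [0.0, 0.001, -1.0]]
contact_force: [0.7, 0.7, -0.3]
width: 0.0497
grasp_force: 0.0
time_s: 3.98
ee_pos: [0.4985, -0.2626, 0.2808]
ee_rot: [[-0.053, 0.999, 0.0], [0.999, 0.053, 0.001], [0.001, 0.0, -1.0]]
contact_force: [0.8, 0.3, 0.1]
width: 0.0497
grasp_force: 0.0
rot [ 0.0004 -0.0006  0.0068] then d [-0.0243  0.0105 -0.0091] rows 0.7 world [ 0.5103 -0.2861  0.29  ] F [0.3 0.4 0.2]
```

View pics/w1.png

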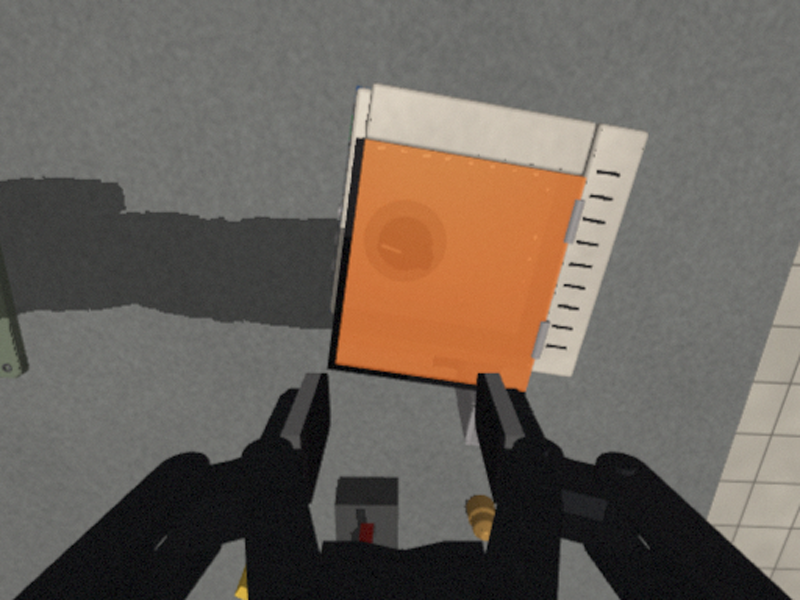

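View pics/w2.png

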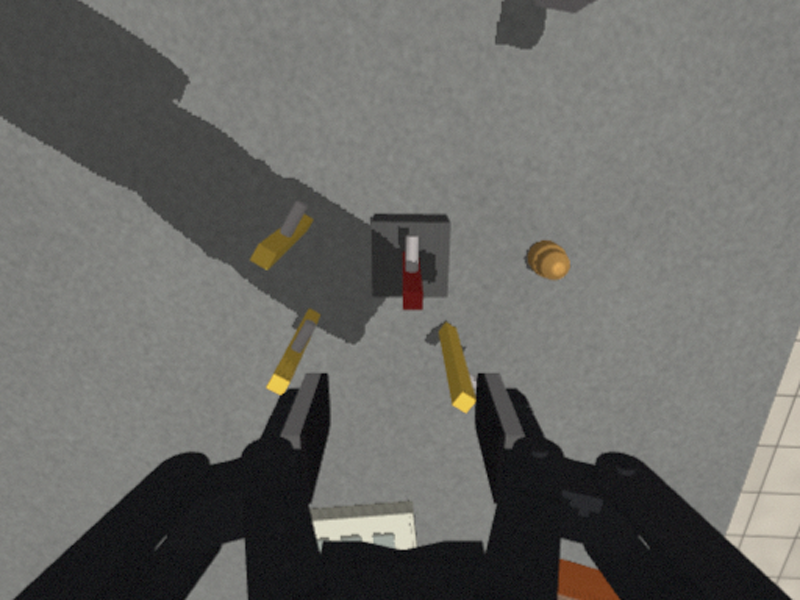

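w1 shows the cover corners sharply, with outer corners at (358,139), (330,368), (526,391) and (586,177). w2 shows the stand block at (373–450, 222–296) and the red rod's top at about (413,306). I'll refit using both.

```bash
cat > fit2.py <<'E'
import fit,pickle,numpy as np
from fit import *
for n in("w1","w2"):S[n]=pickle.load(open(f"pics/{n}.pkl","rb"))
W={"w1":[(358,139,-70,75,134),(330,368,-70,-95,134),(526,391,85,-95,134),(586,177,85,75,134),(647,132,120,110,130),(572,376,120,-75,130)],
"w2":[(373,222,-35,35,45),(449,222,35,35,45),(450,296,35,-35,45),(373,296,-35,-35,45),(413,306,0,-5,154),(412,237,0,35,107)]}
def fitw(n,L,x0,w):
    def f(x):
        c,s=np.cos(x[2]),np.sin(x[2]);r=[]
        g=lambda a,b,z:np.array([x[0]+(c*a-s*b)/1e3,x[1]+(s*a+c*b)/1e3,z/1e3])
        for X,Y,a,b,z in W[n]: r+=list(proj(n,g(a,b,z))-(np.array([X,Y])+.5)/1.5625+.5)
        for t,X,Y,a,b,z in L: r+=list(w*(proj("top" if t in"ab" else "scene",g(a,b,z))-px(t,X,Y)))
        return np.array(r)
    q=least_squares(f,x0,loss="soft_l1");print(n,w,np.round(q.x,4),np.round(f(q.x).reshape(-1,2)[:6],1).tolist())
for w in(0,1):
    fitw("w1",U,[.56,.05,-.1],w);fitw("w2",R,[.51,-.28,.04],w)
E
python3 fit2.py
```

```text
[ 0.5589  0.0493 -0.1088]
[[0.3, -0.4], [-0.3, -1.0], [1.2, -0.2], [0.9, 1.4], [-1.1, 1.0], [-0.1, -1.1], [0.1, -0.9], [-0.5, -1.5], [0.9, -0.2], [1.1, -1.0], [-0.3, 2.7], [-1.1, -0.5], [-0.1, -0.6], [-0.9, -0.1], [1.0, -0.7]]
[ 0.5103 -0.2861  0.0467]
[[0.1, -1.0], [-0.7, -0.6], [-0.6, -0.3], [0.3, 0.3], [-0.5, -0.7], [-0.4, -0.7], [0.5, -0.5], [-0.2, 0.5]]
w1 0 [ 0.5557  0.0489 -0.1034] [[-1.6, -0.4], [-1.1, 0.9], [-0.5, 3.8], [0.4, -0.3], [2.8, -1.2], [1.1, 1.4]]
w2 0 [ 0.5064 -0.2856  0.0606] [[-1.3, -0.2], [1.0, -0.6], [-0.9, 0.2], [0.1, 0.5], [0.4, 1.0], [0.1, -0.7]]
w1 1 [ 0.5567  0.0491 -0.1044] [[-0.5, -0.6], [-0.4, 0.7], [0.2, 3.7], [1.4, -0.3], [3.9, -1.2], [1.8, 1.4]]
w2 1 [ 0.5072 -0.2856  0.0546] [[-0.6, -0.3], [1.8, -0.4], [-0.5, 0.4], [0.5, 0.4], [1.1, 1.0], [1.0, -0.7]]
```

```bash
echo "[0.5570,0.0491,-0.105]">unit.txt
python3 -m crank '-.0235 .009 0 0 0 0 .05;0 0 .04 0 0 0 .05;0 0 .04 0 0 0 .05;0 0 .03 0 0 0 .05;0 0 .03 0 0 0 .05;0 0 .015 0 0 0 .05;0 0 .014 0 0 0 .05;0 0 0 0 0 0 .05'
python3 go.py .508 -.286 .112 .052
```

```text
time_s: 4.8
ee_pos: [0.5077, -0.2855, 0.1095]
ee_rot: [[-0.053, 0.999, -0.003], [0.999, 0.053, 0.002], [0.002, -0.003, -1.0]]
contact_force: [-0.3, -0.5, -0.1]
width: 0.0498
grasp_force: 0.0
rot [-0.0029 -0.0019  0.0005] then d [-0.0005  0.0003 -0.0025] rows 0.1 world [ 0.508 -0.286  0.112] F [-0.3 -0.5 -0.1]
```

```bash

python3 -m crank '0 0 -.002 0 0 0 .05;0 0 0 0 0 0 .01;0 0 0 0 0 0 .01;0 0 0 0 0 0 .01;0 0 0 0 0 0 .01;0 0 0 0 0 0 .01;0 0 0 0 0 0 .01;0 0 0 0 0 0 .01' 70
python3 shot.py w3
python3 -m crank '0 0 -.005 0 0 0 .01;0 0 -.02 0 0 0 .01;0 0 -.025 0 0 0 .01;0 0 -.03 0 0 0 .01;0 0 -.03 0 0 0 .01;0 0 -.03 0 0 0 .01;0 0 0 0 0 0 .01;0 0 0 0 0 0 .01'
python3 shot.py w4; python3 -c "
import cv2,numpy as np
cv2.imwrite('pics/w34.png',np.hstack([cv2.imread(f'pics/w{i}.png')[150:550,200:600] for i in (3,4)]))"
```

```text
time_s: 5.47
ee_pos: [0.5088, -0.2875, 0.1148]
ee_rot: [[-0.051, 0.999, 0.002], [0.999, 0.051, -0.001], [-0.001, 0.002, -1.0]]
contact_force: [-0.4, -1.0, 9.1]
width: 0.0115
grasp_force: 66.1
time_s: 6.18
ee_pos: [0.5085, -0.2873, 0.2551]
ee_rot: [[-0.051, 0.999, 0.002], [0.999, 0.051, -0.001], [-0.001, 0.002, -1.0]]
contact_force: [0.4, 0.9, -3.3]
width: 0.0115
grasp_force: 65.4
```

View pics/w34.png

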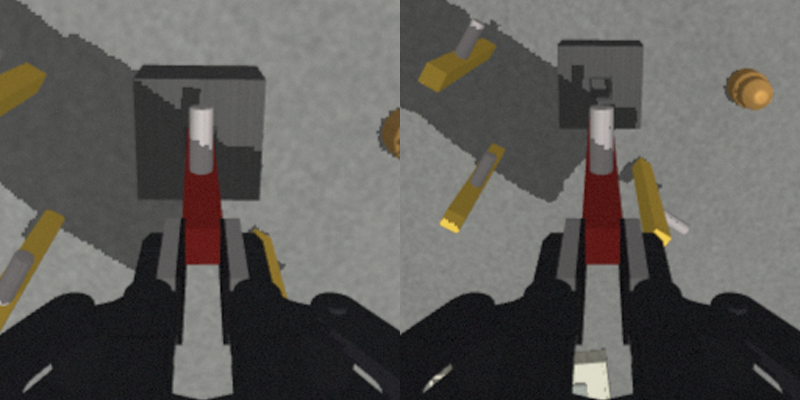

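The rod is lifted out cleanly. In w34 the peg end is at about full-image px (401,260), and the rod hasn't slipped between the two frames. Next I measure the rod's offset in the tool frame.

```bash
python3 - <<'E'
import pickle,numpy as np
for n,pts in (("w3",((402,260),)),("w4",((401,260),))):
    s=pickle.load(open(f"pics/{n}.pkl","rb"));H=s["hand_eye"];Hi=np.linalg.inv(H)
    def pr(P):
        p=Hi[:3,:3]@np.array(P)+Hi[:3,3];return np.round((np.array([s["fx"]*p[0]/p[2]+s["cx"],s["fy"]*p[1]/p[2]+s["cy"]])+.5)*1.5625-.5,1)
    for off in(-.002,0,.002): print(n,off,"pegend top",pr([.035+off,0,.0058]),"bottom",pr([.035+off,0,.0158]),"center",pr([.035+off,0,.0108]),"posttop back",pr([off-.007,0,-.0392]),"front",pr([off+.007,0,-.0392]))
E
python3 go.py u -45 -155 .20 0
```

```text
w3 -0.002 pegend top [405.  269.7] bottom [404.8 263.1] center [404.9 266.3] posttop back [405.3 426.6] front [405.5 390.1]
w3 0 pegend top [405.  264.8] bottom [404.8 258.4] center [404.9 261.5] posttop back [405.4 421.5] front [405.5 384.7]
w3 0.002 pegend top [405.  259.9] bottom [404.9 253.8] center [404.9 256.8] posttop back [405.4 416.4] front [405.5 379.2]
w4 -0.002 pegend top [405.  269.7] bottom [404.8 263.1] center [404.9 266.3] posttop back [405.3 426.6] front [405.5 390.1]
w4 0 pegend top [405.  264.8] bottom [404.8 258.4] center [404.9 261.5] posttop back [405.4 421.5] front [405.5 384.7]
w4 0.002 pegend top [405.  259.9] bottom [404.9 253.8] center [404.9 256.8] posttop back [405.4 416.4] front [405.5 379.2]
rot [ 1.00e-04 -1.00e-04  1.56e-01] then d [-1.546606e+02 -4.498660e+01  5.370000e-02] rows 4026.8 world [ -60.4403 -149.3809    0.2   ] F [-0.3 -0.5 -2.2]
```

```bash
python3 go.py u -.045 -.157 .25 0
```

```text
rot [ 1.00e-04 -1.00e-04  1.56e-01] then d [ 0.1824 -0.0316  0.0037] rows 4.6 world [ 0.4958 -0.1023  0.25  ] F [-0.3 -0.5 -2.2]
```

```bash
python3 -m crank '0 0 0 0 0 .08 .01;0 0 0 0 0 .076 .01;.0365 -.0063 0 0 0 0 .01;.0365 -.0063 0 0 0 0 .01;.0365 -.0063 0 0 0 0 .01;.0365 -.0063 0 0 0 0 .01;.0365 -.0063 0 0 0 0 .01;0 0 0 0 0 0 .01'
python3 -m crank '0 0 .035 0 0 0 .01;0 0 .035 0 0 0 .01;0 0 .03 0 0 0 .01;0 0 .02 0 0 0 .01;0 0 0 0 0 0 .01;0 0 0 0 0 0 .01'
python3 go.py u -.045 -.1175 .1258 0
```

```text
time_s: 6.9
ee_pos: [0.4955, -0.095, 0.2526]
ee_rot: [[0.097, 0.995, -0.002], [0.995, -0.097, 0.004], [0.004, -0.003, -1.0]]
contact_force: [-0.3, 0.4, -1.1]
width: 0.0113
grasp_force: 65.4
time_s: 7.4
ee_pos: [0.4953, -0.1025, 0.1332]
ee_rot: [[0.105, 0.994, -0.002], [0.994, -0.105, 0.0], [-0.0, -0.002, -1.0]]
contact_force: [0.8, -0.5, 0.0]
width: 0.0116
grasp_force: 65.4
rot [-0.0025  0.0002 -0.0003] then d [0.0397 0.0005 0.0074] rows 1.0 world [ 0.4999 -0.063   0.1258] F [ 0.8 -0.5  0. ]
```

```bash
python3 -m crank '0 0 .0075 0 0 0 .01;0 0 0 0 0 0 .01;.012 0 0 0 0 0 .01;.012 0 0 0 0 0 .01;.01 0 0 0 0 0 .01;.0055 0 0 0 0 0 .01;0 0 0 0 0 0 .01;0 0 0 0 0 0 .01'
python3 go.py u -.045 -.1175 .1258 0
python3 - <<'E'
import numpy as np
# unit-plane (x,z) peg-relative-hinge waypoints -> tool (y,z) steps ; r 131->133
prev=None
for a in np.linspace(0,1.2,7):
    r=.131+.003*a/1.2; print(np.round(a,2),"post x",round(85-1e3*r*np.cos(a+0),1),"TCPz",round(1e3*(.130+r*np.sin(a)-.005+.0108),1))
E
```

```text
time_s: 8.07
ee_pos: [0.5002, -0.0633, 0.1264]
ee_rot: [[0.105, 0.995, 0.0], [0.995, -0.105, -0.0], [-0.0, 0.0, -1.0]]
contact_force: [0.1, -0.9, -2.1]
width: 0.0117
grasp_force: 65.4
rot [0.0003 0.0004 0.0003] then d [ 0.0002 -0.0003  0.0006] rows 0.0 world [ 0.4999 -0.063   0.1258] F [ 0.1 -0.9 -2.1]
0.0 post x -46.0 TCPz 135.8
0.2 post x -43.9 TCPz 161.9
0.4 post x -36.6 TCPz 187.2
0.6 post x -24.4 TCPz 210.6
0.8 post x -7.7 TCPz 231.2
1.0 post x 12.9 TCPz 248.1
1.2 post x 36.4 TCPz 260.7
```

```bash
python3 -m crank '0 0 -.01 0 0 0 .01;0 .0005 -.012 0 0 0 .01;0 .0005 -.012 0 0 0 .01;0 .003 -.013 0 0 0 .01;0 .003 -.013 0 0 0 .01;0 .0055 -.012 0 0 0 .01;0 .0055 -.012 0 0 0 .01;0 0 0 0 0 0 .01'
python3 -m crank '0 .0075 -.011 0 0 0 .01;0 .0075 -.011 0 0 0 .01;0 .0085 -.009 0 0 0 .01;0 .0085 -.009 0 0 0 .01;0 .0085 -.007 0 0 0 .01;0 .0085 -.007 0 0 0 .01;0 .006 -.004 0 0 0 .01;0 0 0 0 0 0 .01'
python3 -m crank '0 0 0 0 0 0 .01;0 0 0 0 0 0 .01'
python3 go.py u .028 -.1175 .268 0
python3 - <<'E'
from rig import vision
import cv2,numpy as np
a=vision.snapshot("scene")["img"][60:290,170:430,::-1]
b=vision.snapshot("top")["img"][120:260,190:310,::-1]
cv2.imwrite("pics/s2.png",np.hstack([cv2.resize(a,(450,398),interpolation=2),cv2.resize(b,(341,398),interpolation=2)]))
E
```

```text
time_s: 8.73
ee_pos: [0.5192, -0.066, 0.2119]
ee_rot: [[0.106, 0.994, 0.003], [0.994, -0.106, -0.001], [-0.001, 0.003, -1.0]]
contact_force: [-0.9, -0.2, -1.9]
width: 0.0113
grasp_force: 65.4
time_s: 9.4
ee_pos: [0.5732, -0.0714, 0.2679]
ee_rot: [[0.105, 0.994, 0.0], [0.994, -0.105, -0.0], [-0.0, 0.0, -1.0]]
contact_force: [-0.3, 0.2, -1.5]
width: 0.0114
grasp_force: 65.4
time_s: 9.57
ee_pos: [0.5721, -0.071, 0.2676]
ee_rot: [[0.105, 0.994, -0.001], [0.994, -0.105, 0.0], [-0.0, -0.001, -1.0]]
contact_force: [-0.0, 0.1, -2.1]
width: 0.0118
grasp_force: 65.4
rot [-0.001   0.0001 -0.0005] then d [ 0.0003  0.0004 -0.0004] rows 0.0 world [ 0.5725 -0.0707  0.268 ] F [-0.   0.1 -2.1]
```

View pics/s2.png

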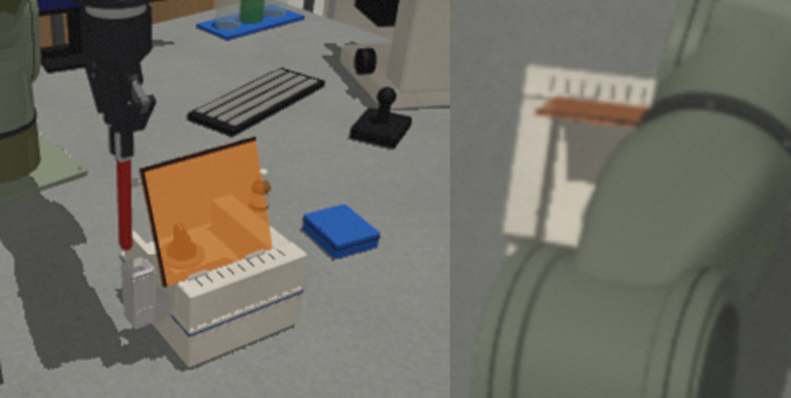

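s2 shows the cover hooked and up at about 1.35 rad. The foot is at tile (125,248), above and in front of the socket mouth at (137,268). I'll check the foot against the mouth in this same camera, which cancels the calibration error.

```bash
cat > rel.py <<'E'
import numpy as np,cv2
from rig import vision,ctrl
U=eval(open("unit.txt").read());s=vision.snapshot("scene");im=s["img"].astype(int)
T=np.linalg.inv(s["pose"])
def pr(P):
    p=T[:3,:3]@P+T[:3,3];return np.array([s["fx"]*p[0]/p[2]+s["cx"],s["fy"]*p[1]/p[2]+s["cy"]])
c,sn=np.cos(U[2]),np.sin(U[2])
w=lambda a,b,z:np.array([U[0]+c*a-sn*b,U[1]+sn*a+c*b,z])
st=ctrl.read_state();R=np.array(st["ee_rot"]);p=st["ee_pos"]
for nm,z in(("foot",.1058),("mid",.06)):
    print(nm,np.round(pr(p+R@[.0018,0,z]),1))
m=(im[...,0]>90)&(im[...,1]<60)&(im[...,2]<60);m[:, :225]=0;m[:,265:]=0
for v in range(150,210,4)if 1 else[]:
    u=np.nonzero(m[v])[0]
    if len(u):print(v,u.min(),u.max(),end=" | ")
v,u=np.nonzero(m[:230]);print("\nbottom row",v.max())
print("mouth",np.round(pr(w(.059,-.115,.155)),1),"corners",[np.round(pr(w(.059+a,-.115+b,.155)),1).tolist() for a in(-.016,.016) for b in(-.016,.016)])
crop=s["img"][185:265,220:290,::-1];cv2.imwrite("pics/s3.png",cv2.resize(crop,(560,640),interpolation=cv2.INTER_CUBIC)[:600])
E
python3 rel.py; python3 shot.py w5
python3 -c "
import cv2,numpy as np
a=cv2.imread('pics/s3.png')[:600,:400];b=cv2.imread('pics/w5.png')[150:550,200:600];b=np.vstack([b,np.zeros((200,400,3),np.uint8)])
cv2.imwrite('pics/s3w5.png',np.hstack([a,b]))"
```

```text
foot [242.4 202.7]
mid [241.8 185.5]
154 238 244 | 158 238 244 | 162 238 245 | 166 238 245 | 170 238 245 | 174 239 245 | 178 239 245 | 182 239 245 | 186 239 245 | 190 239 245 | 194 239 245 | 198 239 245 | 202 240 245 | 
bottom row 204
mouth [249.5 212.5] corners [[239.6, 210.9], [252.4, 206.6], [246.5, 218.7], [259.5, 214.1]]
```

View pics/s3w5.png

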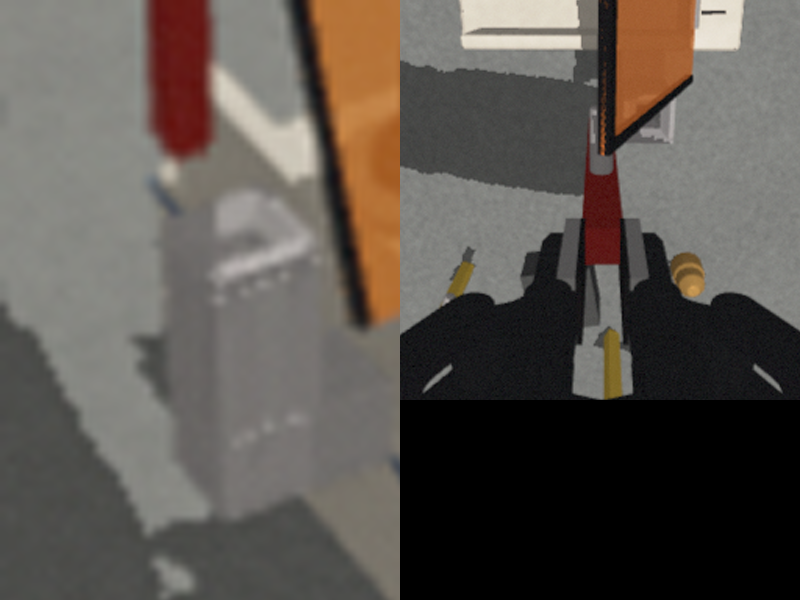

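s3w5 shows the foot at (178,152) in the crop and the block top corners at (213,277) and (313,240), both matching prediction to about 0.5 px. In w5 the block's (+x,-y) corner is at full-image (474,290). I'll check that one.

```bash
python3 - <<'E'
import pickle,numpy as np
U=eval(open("unit.txt").read());s=pickle.load(open("pics/w5.pkl","rb"));T=np.linalg.inv(s["pose"]);c,sn=np.cos(U[2]),np.sin(U[2])
def pr(P):
    p=T[:3,:3]@P+T[:3,3];return np.round((np.array([s["fx"]*p[0]/p[2]+s["cx"],s["fy"]*p[1]/p[2]+s["cy"]])+.5)*1.5625-.5,1)
w=lambda a,b,z:np.array([U[0]+c*a-sn*b,U[1]+sn*a+c*b,z])
for a in(43,75):
  for b in(-131,-99): print(a,b,pr(w(a/1e3,b/1e3,.155)))
for a in(46,72):
  for b in(-128,-102): print("mouth",a,b,pr(w(a/1e3,b/1e3,.155)))
E
python3 go.py u .059 -.1168 .268 0
```

```text
43 -131 [427.3 292.9]
43 -99 [428.2 244.4]
75 -131 [476.7 292.9]
75 -99 [479.4 244.5]
mouth 46 -128 [432.  288.5]
mouth 46 -102 [432.9 249.1]
mouth 72 -128 [472.3 288.5]
mouth 72 -102 [474.3 249.2]
rot [-0.0003  0.     -0.0001] then d [0.0008 0.0311 0.    ] rows 0.8 world [ 0.6034 -0.0732  0.268 ] F [-0.7  0.1 -0.7]
```

```bash
python3 -m crank '.0004 .008 0 0 0 0 .01;.0004 .009 0 0 0 0 .01;0 .009 0 0 0 0 .01;0 .005 0 0 0 0 .01;0 0 0 0 0 0 .01;0 0 0 0 0 0 .01'
python3 -m crank '0 0 .004 0 0 0 .01;0 0 .004 0 0 0 .01;0 0 .003 0 0 0 .01;0 0 0 0 0 0 .01'|grep -E 'pos|force'
python3 -m crank '0 0 .003 0 0 0 .01;0 0 .003 0 0 0 .01;0 0 0 0 0 0 .01'|grep -E 'pos|force'
python3 go.py u .059 -.1168 .268 0
```

```text
time_s: 10.27
ee_pos: [0.6034, -0.0733, 0.268]
ee_rot: [[0.105, 0.994, -0.0], [0.994, -0.105, -0.0], [-0.0, -0.0, -1.0]]
contact_force: [-0.1, 0.6, -1.7]
width: 0.0112
grasp_force: 65.4
ee_pos: [0.6032, -0.0731, 0.2565]
contact_force: [-0.9, 0.9, -2.0]
grasp_force: 65.4
ee_pos: [0.6035, -0.0731, 0.2506]
contact_force: [-0.4, -0.4, -1.4]
grasp_force: 65.4
rot [-0.0007  0.0001  0.    ] then d [-0.0001 -0.     -0.0174] rows 0.4 world [ 0.6034 -0.0732  0.268 ] F [-0.4 -0.4 -1.4]
```

```bash
for i in 1 2; do python3 -m crank '0 0 .002 0 0 0 .01;0 0 .002 0 0 0 .01;0 0 0 0 0 0 .01'|grep -E 'pos|ct_force'; done
python3 -c "
from rig import ctrl;print(ctrl.read_state()['wrist_torque'])"
```

```text
ee_pos: [0.6035, -0.0732, 0.2468]
contact_force: [-0.3, -0.0, -1.6]
ee_pos: [0.6035, -0.0732, 0.2428]
contact_force: [-0.6, 0.1, -1.8]
[0.04850023 0.02481045 0.02154311]
```

```bash
python3 -m crank '0 0 .002 0 0 0 .01;0 0 .002 0 0 0 .01;0 0 .002 0 0 0 .01;0 0 .001 0 0 0 .01;0 0 .001 0 0 0 .01;0 0 .001 0 0 0 .01;0 0 0 0 0 0 .01'|grep -E 'pos|ct_force'
```

```text
ee_pos: [0.6036, -0.0732, 0.234]
contact_force: [0.0, -0.2, -2.2]
```

```bash
python3 -m crank '0 0 .001 0 0 0 .01;0 0 .001 0 0 0 .01;0 0 0 0 0 0 .01'|grep -E 'pos|ct_force'
```

```text
ee_pos: [0.6036, -0.0732, 0.232]
contact_force: [0.0, -0.4, -2.1]
```

```bash
python3 -m crank '0 0 .001 0 0 0 .01;0 0 .001 0 0 0 .01;0 0 0 0 0 0 .01'|grep -E 'pos|ct_force'
```

```text
ee_pos: [0.6036, -0.0732, 0.23]
contact_force: [0.2, 0.7, -1.5]
```

```bash
python3 -m crank '0 0 .001 0 0 0 .01;0 0 .001 0 0 0 .01;0 0 0 0 0 0 .01'|grep -E 'pos|ct_force'
```

```text
ee_pos: [0.6036, -0.0732, 0.228]
contact_force: [-0.0, -1.1, -1.6]
```

```bash
python3 -m crank '0 0 .001 0 0 0 .01;0 0 .001 0 0 0 .01;0 0 0 0 0 0 .01'|grep -E 'pos|ct_force'
```

```text
ee_pos: [0.6036, -0.0732, 0.226]
contact_force: [-0.1, 0.2, -1.1]
```

```bash
python3 -m crank '0 0 .001 0 0 0 .01;0 0 .001 0 0 0 .01;0 0 0 0 0 0 .01'|grep -E 'pos|ct_force'
```

```text
ee_pos: [0.6036, -0.0732, 0.224]
contact_force: [-0.3, 0.3, -1.4]
```

```bash
python3 -m crank '0 0 .001 0 0 0 .01;0 0 .001 0 0 0 .01;0 0 0 0 0 0 .01'|grep -E 'pos|ct_force'
```

```text
ee_pos: [0.6036, -0.0732, 0.222]
contact_force: [0.2, -0.6, -1.8]
```

```bash
python3 -m crank '0 0 .001 0 0 0 .01;0 0 .001 0 0 0 .01;0 0 0 0 0 0 .01'|grep -E 'pos|ct_force'
```

```text
ee_pos: [0.6036, -0.0732, 0.22]
contact_force: [-0.8, -0.6, -2.0]
```

```bash
python3 -m crank '0 0 .001 0 0 0 .01;0 0 .001 0 0 0 .01;0 0 0 0 0 0 .01'|grep -E 'pos|ct_force'
```

```text
ee_pos: [0.6036, -0.0732, 0.218]
contact_force: [-0.0, 0.4, -1.1]
```

```bash
python3 -m crank '0 0 .001 0 0 0 .01;0 0 .001 0 0 0 .01;0 0 0 0 0 0 .01'|grep -E 'pos|ct_force'
```

```text
ee_pos: [0.6041, -0.0734, 0.2168]
contact_force: [-1.7, 0.3, 7.9]
```

```bash
python3 -m crank '0 0 .0005 0 0 0 .01;0 0 0 0 0 0 .01;0 0 0 0 0 0 .01'|grep -E 'pos|ct_force'
```

```text
ee_pos: [0.6042, -0.0734, 0.2166]
contact_force: [-0.7, 0.4, 11.2]
```

```bash
python3 -m crank '0 0 -.0008 0 0 0 .012;0 0 0 0 0 0 .02;0 0 0 0 0 0 .025;0 0 0 0 0 0 .03;0 0 0 0 0 0 .035;0 0 0 0 0 0 .04;0 0 0 0 0 0 .04'
python3 -m crank '0 0 -.01 0 0 0 .04;0 0 -.03 0 0 0 .04;0 0 -.04 0 0 0 .04;0 0 -.04 0 0 0 .04;0 0 -.03 0 0 0 .04;0 0 0 0 0 0 .04;0 0 0 0 0 0 .04'
python3 shot.py w6
python3 rel.py|head -3
python3 - <<'E'
from rig import vision
import cv2,numpy as np
a=vision.snapshot("scene")["img"][130:290,220:350,::-1]
b=cv2.imread('pics/w6.png')[50:450,200:600]
cv2.imwrite("pics/s4.png",np.hstack([cv2.resize(a,(390,480),interpolation=2),cv2.resize(b,(410,480))]))
E
```

```text
time_s: 15.02
ee_pos: [0.6036, -0.0732, 0.2165]
ee_rot: [[0.105, 0.994, -0.0], [0.994, -0.105, -0.0], [-0.0, -0.0, -1.0]]
contact_force: [0.6, -0.2, -0.7]
width: 0.0402
grasp_force: 0.0
time_s: 15.6
ee_pos: [0.604, -0.0734, 0.3675]
ee_rot: [[0.105, 0.994, 0.002], [0.994, -0.105, -0.0], [-0.0, 0.002, -1.0]]
contact_force: [0.0, -0.6, -1.1]
width: 0.0402
grasp_force: 0.0
foot [248.4 171.4]
mid [248.  151.7]
174 245 252 | 178 245 252 | 182 245 252 | 186 245 252 | 190 246 252 | 194 246 252 | 198 246 252 | 202 246 252 | 206 246 253 |
```

View pics/s4.png

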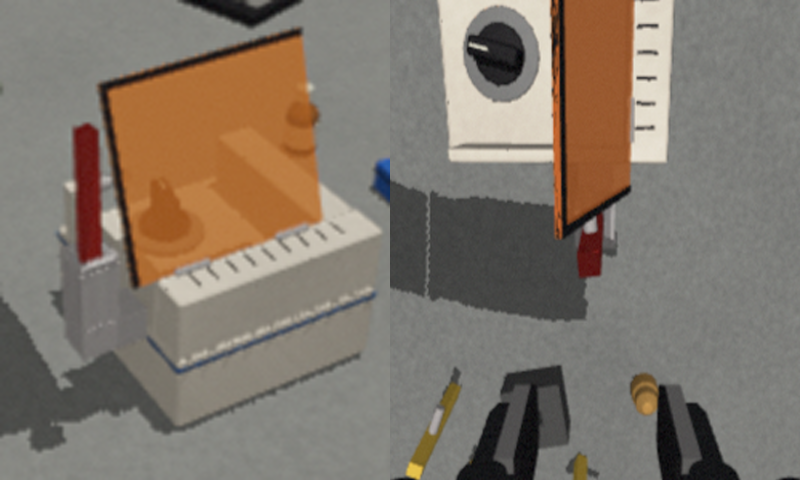

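s4 shows the cover propped by the rod standing in the socket. The knob is at tile (502,53), with its grip bar running from about (467,42) to (523,60), roughly 0.24 rad clockwise of unit x. I'll check that numerically.

```bash
python3 - <<'E'
import pickle,numpy as np,cv2
U=eval(open("unit.txt").read());s=pickle.load(open("pics/w6.pkl","rb"));P=s["pose"];c,sn=np.cos(U[2]),np.sin(U[2])
def un(X,Y,z):
    u=(200+(X-390)*400/410+.5)/1.5625-.5;v=(50+Y*400/480+.5)/1.5625-.5
    d=P[:3,:3]@[(u-s["cx"])/s["fx"],(v-s["cy"])/s["fy"],1];q=P[:3,3]+d*(z-P[2,3])/d[2]-[U[0],U[1],0]
    return np.round([1e3*(c*q[0]+sn*q[1]),1e3*(-sn*q[0]+c*q[1])],1)
print("bar top",un(467,42,.119),un(522,56,.119),"disc",un(500,53,.089),"disc L/R/T/B ring",un(465,53,.075),un(539,53,.075),un(502,5,.075),un(502,101,.075))
g=s["img"].astype(int).sum(2);u0,v0=np.array([(500-390)*400/410+200,50+53*400/480])/1.5625
v0,u0=int(v0),int(u0);print(u0,v0);print(g[v0-14:v0+15,u0-17:u0+18]//8)
E
python3 go.py u -.025 0 .3 1.33
```

```text
bar top [-46.1   5.1] [-2.2 -3.8] disc [-25.6   0.3] disc L/R/T/B ring [-59.5   1.4] [6.8 1.4] [-24.2  34.3] [-28.6 -33.3]
196 60
[[47 46 46 ... 49 51 51]
 [47 48 47 ... 50 50 48]
 [47 47 47 ... 49 49 50]
 ...
 [46 46 46 ... 50 49 49]
 [47 46 45 ... 49 49 48]
 [45 47 46 ... 49 49 49]]
rot [-1.4000e-03 -1.2000e-03 -1.3301e+00] then d [0.1093 0.0933 0.0655] rows 3.9 world [0.5321 0.0517 0.3   ] F [ 0.4 -0.4 -0.6]
```

```bash
python3 -m crank '0 0 0 0 0 -.12 .04;0 0 0 0 0 -.12 .04;0 0 0 0 0 -.12 .04;0 0 0 0 0 -.12 .04;0 0 0 0 0 -.12 .04;0 0 0 0 0 -.12 .04;0 0 0 0 0 -.12 .04;0 0 0 0 0 -.12 .04'|tail -1
python3 -m crank '0 0 0 0 0 -.12 .04;0 0 0 0 0 -.12 .04;0 0 0 0 0 -.12 .04;0 0 0 0 0 -.05 .04;0 0 0 0 0 0 .04;0 0 0 0 0 0 .04'|grep ee_
python3 go.py u -.0248 .0003 .366 1.37
```

```text
grasp_force: 0.0
ee_pos: [0.6035, -0.0732, 0.3658]
ee_rot: [[-0.953, 0.303, -0.001], [0.303, 0.953, 0.0], [0.001, -0.0, -1.0]]
rot [-0.0003 -0.0012 -0.0021] then d [ 0.1055  0.098  -0.0002] rows 3.6 world [0.5324 0.052  0.366 ] F [-0.3  0.1 -0.1]
```

```bash
python3 -m crank '.0264 .0245 0 0 0 0 .04;.0264 .0245 0 0 0 0 .04;.0264 .0245 0 0 0 0 .04;.0263 .0245 0 0 0 0 .04;0 0 0 0 0 0 .04;0 0 0 0 0 0 .04;0 0 0 0 0 0 .04'|grep ee_pos
python3 -m crank '0 0 .04 0 0 0 .04;0 0 .04 0 0 0 .04;0 0 .04 0 0 0 .04;0 0 .04 0 0 0 .04;0 0 .03 0 0 0 .04;0 0 .03 0 0 0 .04;0 0 0 0 0 0 .04;0 0 0 0 0 0 .04'|grep -E 'pos|ct_f'
python3 go.py u -.0248 .0003 .097 1.37; python3 rel.py|sed -n 3p
```

```text
ee_pos: [0.5327, 0.0517, 0.3664]
ee_pos: [0.5325, 0.051, 0.1462]
contact_force: [-0.4, -0.5, 0.1]
rot [-0.0014 -0.0017 -0.002 ] then d [0.0004 0.0009 0.0492] rows 1.2 world [0.5324 0.052  0.097 ] F [-0.4 -0.5  0.1]
158 261 261 | 174 245 252 | 178 245 252 | 182 245 252 | 186 245 252 | 190 245 252 | 194 246 252 | 198 246 252 | 202 246 253 | 206 246 253 |
```

```bash
python3 -m crank '.0004 .0006 .02 0 0 0 .04;0 0 .015 0 0 0 .04;0 0 .009 0 0 0 .04;0 0 .005 0 0 0 .04;0 0 0 0 0 0 .04;0 0 0 0 0 0 .04'|grep -E 'pos|ct_f'
python3 -m crank '0 0 0 0 0 0 .03;0 0 0 0 0 0 .02;0 0 0 0 0 0 .01;0 0 0 0 0 0 .01;0 0 0 0 0 0 .01;0 0 0 0 0 0 .01' 40
python3 go.py u -.0248 .0003 .097 1.37;python3 -c "
from rig import ctrl;print(ctrl.read_state()['wrist_torque'])"
```

```text
ee_pos: [0.5328, 0.0526, 0.0984]
contact_force: [-0.5, 0.7, -0.4]
time_s: 19.22
ee_pos: [0.5324, 0.0527, 0.0976]
ee_rot: [[-0.954, 0.301, -0.0], [0.301, 0.954, -0.0], [-0.0, -0.0, -1.0]]
contact_force: [0.5, -0.7, 0.4]
width: 0.0099
grasp_force: 0.0
rot [-0.0001  0.     -0.    ] then d [-0.0002 -0.0007  0.0006] rows 0.0 world [0.5324 0.052  0.097 ] F [ 0.5 -0.7  0.4]
[0.0294729  0.01844803 0.0215014 ]
```

```bash
python3 -m crank '0 0 0 0 0 0 0;0 0 0 0 0 0 0;0 0 0 0 0 0 0;0 0 0 0 0 0 0' 40 |tail -4
```

```text
ee_rot: [[-0.954, 0.301, -0.0], [0.301, 0.954, -0.0], [0.0, -0.0, -1.0]]
contact_force: [0.1, 0.7, -0.6]
width: 0.0001
grasp_force: 0.0
```

The fingers shut fully, so the bar was not between them. My picture views are used up, so I'll inspect the wrist image numerically.

```bash
python3 shot.py w7; python3 - <<'E'
import pickle,numpy as np,cv2
U=eval(open("unit.txt").read());s=pickle.load(open("pics/w7.pkl","rb"));T=np.linalg.inv(s["pose"]);c,sn=np.cos(U[2]),np.sin(U[2])
def pr(a,b,z):
    p=T[:3,:3]@np.array([U[0]+c*a-sn*b,U[1]+sn*a+c*b,z])+T[:3,3];return np.round([s["fx"]*p[0]/p[2]+s["cx"],s["fy"]*p[1]/p[2]+s["cy"]],0)
b=np.array([np.cos(-.2),np.sin(-.2)])*.021
print("bar ends top",pr(-.025+b[0],b[1],.119),pr(-.025-b[0],-b[1],.119),"disc ctr",pr(-.025,0,.089),"TCP",pr(-.0248,.0003,.0976), "disc near",pr(-.047,0,.089))
g=cv2.cvtColor(s["img"],cv2.COLOR_RGB2GRAY)[130:330,150:370];g=cv2.resize(g,(74,50),interpolation=cv2.INTER_AREA)
for i,r in enumerate(g):print(130+i*4,"".join(" .:-=+*#%@"[min(9,int(v)//24)] for v in r))
E
```

```text
bar ends top [257. 275.] [257. 210.] disc ctr [257. 221.] TCP [258. 227.] disc near [250. 191.]
130 ---:-::::-------:.    ...   ..::--===+++#%%%@@@@@@@@@@@@@@@@@@@@@@@#*+++++
134 -:-:--::...:--:..    ...:--=====++++++++*@@@@@@@@@@@@@@@@@@@@@@@@@@*+++===
138 -::--:.       ...::-======+++++++++++++++*%@@@@@@@@@@@@@@@@@@@@@@@@#++====
142 ---:    ..::--=====+++++++++++++++++++++++#@@@@@@@@@@@@@@@@@@@@@@@@%+++===
146 --.::--====++++++++++++++++++++++++++++++++@@@@@@@@@@@@@@@@@@@@@@@@@*++===
150 =====++++++++++++++++++++++++++++++++++++++#@@@@@@@@@@@@@@@@@@@@@@@@#++===
154 =++++++++++++++++++++++++++++++++++++++++++*@@@@@@@@@@@@@@@@@@@@@@@%+++===
158 +++++++++++++++++++++++++++++++++++++++++++++%@@@@@@@@@@@@@@@@@@@@@@+++===
162 +++++++++++++=++++++++++++++++++=======++++++*@@@@@@@@@@@@@@@@@@@@@@*++===
166 +++++++++++++++++++++++++++++=----::::----==++@@@@@@@@@@@@@@@@@@@@@@#++===
170 ++++++===++++=++++++====++==-:-----:::-------=#@@@@@@@@@@@@@@@@@@@@@%++===
174 ===++=====++++++++++++++==:::::::::::-:-------=%@@@@@@@@@@@@@@@@@@@@@*+===
178 ==+++====++++++++++++++=-:----:-::::::---:-::-:=#@@@
[... 2241 characters left out ...]
=-:..   . ..  .                          .         .     . .   ...-=+%#=
298 =-..                    .              .               ..            .-#%+
302 .              .     .              .    .              .    .         .-=
306              ..              .      .          ...       ...         .   .
310    . .    .   ..                                          .               
314              . ....   ..         .....                . .. .. .   .       
318       ..  ........    .  .       ..++-       .        ..........          
322       .  ....... ..               :++-         .  .   ......... .   ...   
326      .... .......           ..   .:++=.       .   .  . ..  .....:.. ..
```

```bash
python3 - <<'E'
import pickle,numpy as np
from rig import ctrl
s=pickle.load(open("pics/w7.pkl","rb"));Hi=np.linalg.inv(s["hand_eye"])
def pr(P):
    p=Hi[:3,:3]@np.array(P)+Hi[:3,3];return np.round([s["fx"]*p[0]/p[2]+s["cx"],s["fy"]*p[1]/p[2]+s["cy"]],1)
for z in(0,-.01,-.02,-.03,-.04):print(z,"x=.011",pr([.011,0,z])[1],"x=0",pr([0,0,z])[1],"x=-.011",pr([-.011,0,z])[1],"px/10mm",pr([.0,.01,z])[0]-pr([0,0,z])[0])
print(ctrl.read_state()["width"],ctrl.read_state()["ee_pos"])
for n in("w6","w5","w7"):
    im=pickle.load(open(f"pics/{n}.pkl","rb"))["img"][238:276:6,236:284:2].sum(2)//3;print(n);print(im)
E
```

```text
0 x=.011 210.8 x=0 226.6 x=-.011 241.8 px/10mm 15.599999999999966
-0.01 x=.011 217.4 x=0 233.9 x=-.011 249.8 px/10mm 16.399999999999977
-0.02 x=.011 224.8 x=0 242.0 x=-.011 258.6 px/10mm 17.30000000000001
-0.03 x=.011 233.0 x=0 251.1 x=-.011 268.4 px/10mm 18.30000000000001
-0.04 x=.011 242.3 x=0 261.2 x=-.011 279.3 px/10mm 19.400000000000034
6.693403235079681e-05 [0.53231781 0.05267025 0.09749142]
w6
[[ 55 123 118 117 114 119 121 119 117 122 122 124 124 120 122 119 117 119
  118 116 121  63  73 104]
 [ 38  95 125 123 120 121 127 122 120 122 118 122 117 119 119 120 121 123
  122 126 123 110  75  92]
 [ 38  41 126 125 127 124 120 126 122 124 121 124 121 121 121 118 118 119
  128 118 120 121 120 105]
 [ 68  39  73 119 122 118 125 121 128 127 124 123 119 116 117 120 125 125
  120 122 117 120 120 119]
 [ 76  53 103 125 124 121 123 122 120 121 120 119 120 117 118 121 122 120
  123 118 121 123 122 126]
 [ 80  81 123 120 123 121 121 121 126 123 120 122 123 121 121 126 122 120
  118 121 120 120 122 125]
 [126 119 120 119  94  81 110 109 120 117 118 121 122 123 123 122 124 118
  121 121 122 12
[... 733 characters left out ...]
19  15  15  50  81  82  82  83  54  17  23  46  83  85  83  85  72
   17  33  31  37 113 130]
 [ 62  66  64  58  65  86  84  83  86  59  16  16  38  84  85  84  84  87
  115 116 114 118 124 126]
 [ 16  19  22  24  82  83  80  85  84  52  24  21  30  83  84  81  85  82
   22  21  18  27  20  27]
 [ 26  27  27  37  83  85  83  86  83  46  13  12  30  83  84  83  85  83
   50  21  25  28  25  24]
 [ 18  19  21  50  82  82  86  82  85  32  17  19  28  83  85  83  83  83
   72  24  21  13  26  26]
 [ 30  24  18  62  83  85  84  80  86  35  14  21  24  86  84  83  85  85
   76  19  17  23  29  24]
 [ 23  29  28  71  77  93  92  89  92  32  18  25  24  91  89  93  93  78
   70  19  20  20  26  22]]
```

Both the image (finger tips about 30 mm behind the TCP along z) and the missing contact suggest the pads shut just above the bar. I'll open, go lower carefully, and close again.

```bash
python3 -m crank '0 0 0 0 0 0 .04;0 0 0 0 0 0 .04;0 0 0 0 0 0 .04;0 0 0 0 0 0 .04;0 0 .004 0 0 0 .04;0 0 .004 0 0 0 .04;0 0 .003 0 0 0 .04;0 0 0 0 0 0 .04'|grep -E 'pos|ct_f|wid'
python3 -m crank '0 0 0 0 0 0 .03;0 0 0 0 0 0 .025;0 0 0 0 0 0 .02;0 0 0 0 0 0 .015;0 0 0 0 0 0 .01;0 0 0 0 0 0 .005;0 0 0 0 0 0 .005' 40|grep -E 'pos|ce|wid'
```

```text
ee_pos: [0.532, 0.0526, 0.0857]
contact_force: [0.5, 0.5, 0.2]
width: 0.04
ee_pos: [0.5324, 0.0525, 0.0867]
contact_force: [-1.0, -1.8, 6.2]
width: 0.0114
grasp_force: 39.2
```

```bash
python3 -m crank '0 0 0 0 0 .1 .005;0 0 0 0 0 .1 .005;0 0 0 0 0 .1 .005;0 0 0 0 0 .1 .005;0 0 0 0 0 .1 .005;0 0 0 0 0 .1 .005;0 0 0 0 0 0 .005' 60|grep -E 'pos|ce|wid'
python3 -c "
from rig import ctrl;print(ctrl.read_state()['wrist_torque'])"
python3 -m crank '0 0 0 0 0 .1 .005;0 0 0 0 0 .1 .005;0 0 0 0 0 .1 .005;0 0 0 0 0 .1 .005;0 0 0 0 0 .1 .005;0 0 0 0 0 .05 .005;0 0 0 0 0 0 .005'|grep -E 'pos|ce|wid|rot'
python3 -c "
from rig import ctrl;print(ctrl.read_state()['wrist_torque'])"; python3 go.py u -.025 0 .0867 .07
```

```text
ee_pos: [0.5322, 0.0522, 0.0867]
contact_force: [-3.4, -4.3, 9.0]
width: 0.0101
grasp_force: 59.0
[-0.8856679   0.71169047 -0.01867026]
ee_pos: [0.5318, 0.0521, 0.0867]
ee_rot: [[-0.111, 0.994, -0.001], [0.994, 0.111, -0.001], [-0.001, -0.001, -1.0]]
contact_force: [-6.5, -4.2, 10.1]
width: 0.0101
grasp_force: 59.4
[-1.05417681  1.24933398  0.02254727]
rot [-0.0009  0.001   0.146 ] then d [-0.0003  0.0003 -0.    ] rows 0.0 world [0.5321 0.0517 0.0867] F [-6.5 -4.2 10.1]
```

```bash
python3 -m crank '0 0 0 0 0 .05 .005;0 0 0 0 0 .05 .005;0 0 0 0 0 0 .005'|grep -E 'ct_f'
python3 -c "
from rig import ctrl;print(ctrl.read_state()['wrist_torque'])"; python3 go.py u -.025 0 .0867 .07
python3 -m crank '0 0 0 0 0 .05 .005;0 0 0 0 0 0 .005'|grep -E 'ct_f'
python3 -c "
from rig import ctrl;print(ctrl.read_state()['wrist_torque'])"; python3 go.py u -.025 0 .0867 .07
```

```text
contact_force: [-6.2, -4.7, 9.7]
[-1.0284195   1.37414252  0.12341631]
rot [-0.001   0.0008  0.0463] then d [-0.0003  0.0004  0.    ] rows 0.0 world [0.5321 0.0517 0.0867] F [-6.2 -4.7  9.7]
contact_force: [-6.2, -4.6, 10.5]
[-0.97462738  1.39614633  0.08335144]
rot [-0.0011  0.0008 -0.0034] then d [-0.0003  0.0004 -0.    ] rows 0.0 world [0.5321 0.0517 0.0867] F [-6.2 -4.6 10.5]
```

```bash
python3 -m crank '0 0 0 0 0 .05 .005;0 0 0 0 0 0 .005'|grep -E 'ct_f'
python3 -c "
from rig import ctrl;print(ctrl.read_state()['wrist_torque'])"; python3 go.py u -.025 0 .0867 .07
python3 -m crank '0 0 0 0 0 .05 .005;0 0 0 0 0 0 .005'|grep -E 'ct_f'
python3 -c "
from rig import ctrl;print(ctrl.read_state()['wrist_torque'])"; python3 go.py u -.025 0 .0867 .07
```

```text
contact_force: [-6.3, -5.0, 10.6]
[-1.11325002  1.40432301  0.36782644]
rot [-0.001   0.0009 -0.0531] then d [-0.0003  0.0004  0.    ] rows 0.0 world [0.5321 0.0517 0.0867] F [-6.3 -5.  10.6]
contact_force: [-6.4, -4.6, 11.5]
[-1.08448726  1.4300304   0.71464706]
rot [-0.001   0.001  -0.1026] then d [-0.0003  0.0004  0.    ] rows 0.0 world [0.5321 0.0517 0.0867] F [-6.4 -4.6 11.5]
```

Torque about z rises from 0.1 to 0.7 N m, so the knob is at its stop. I'll release and retreat.

```bash
python3 -m crank '0 0 0 0 0 0 .015;0 0 0 0 0 0 .025;0 0 0 0 0 0 .035;0 0 0 0 0 0 .04;0 0 0 0 0 0 .04;0 0 0 0 0 0 .04'|grep -E 'pos|ct_f|wid'
python3 -m crank '0 0 -.02 0 0 0 .04;0 0 -.04 0 0 0 .04;0 0 -.04 0 0 0 .04;0 0 -.04 0 0 0 .04;0 0 -.04 0 0 0 .04;0 0 -.04 0 0 0 .04;0 0 0 0 0 0 .04;0 0 0 0 0 0 .04'|grep -E 'time|pos|ct_f'
python3 rel.py|sed -n 3p; python3 shot.py w8; python3 - <<'E'
import pickle,numpy as np,cv2
U=eval(open("unit.txt").read());s=pickle.load(open("pics/w8.pkl","rb"));P=s["pose"];T=np.linalg.inv(P);c,sn=np.cos(U[2]),np.sin(U[2])
def pr(a,b,z):
    p=T[:3,:3]@np.array([U[0]+c*a-sn*b,U[1]+sn*a+c*b,z])+T[:3,3];return s["fx"]*p[0]/p[2]+s["cx"],s["fy"]*p[1]/p[2]+s["cy"]
# rectify plane z=.119 in unit frame: 2px/mm, x -60..10 right, y 35..-35 down
src=np.float32([pr(-.06,.035,.119),pr(.01,.035,.119),pr(.01,-.035,.119),pr(-.06,-.035,.119)])
M=cv2.getPerspectiveTransform(src,np.float32([[0,0],[140,0],[140,140],[0,140]]))
g=cv2.cvtColor(cv2.warpPerspective(s["img"],M,(140,140)),cv2.COLOR_RGB2GRAY);g=cv2.resize(g,(70,35),interpolation=cv2.INTER_AREA)
for i,r in enumerate(g):print(35-2*i,"".join(" .:-=+*#%@"[min(9,int(v)//20)] for v in r))
E
```

```text
ee_pos: [0.5324, 0.0527, 0.0865]
contact_force: [-0.1, 0.2, 0.2]
width: 0.0399
time_s: 23.93
ee_pos: [0.5329, 0.0527, 0.308]
contact_force: [0.8, 0.5, -1.1]
174 244 251 | 178 244 251 | 182 245 251 | 186 245 252 | 190 245 260 | 194 245 252 | 198 245 252 | 202 246 252 | 206 246 253 | 
35 @@@@@@@@@@@@@@@@%#++++***************************#%@@@@@@@@@@@@@@@@@@@
33 @@@@@@@@@@@@@%*+++**********************************#%@@@@@@@@@@@@@@@@
31 @@@@@@@@@@@%*++***************************************#%@@@@@@@@@@@@@@
29 @@@@@@@@@%#*+***************++++++++++++****************#%@@@@@@@@@@@@
27 @@@@@@@%*++***********+++=--::.......::--=++**************#@@@@@@@@@@@
25 @@@@@@@*++**********++=::..           ....::-=+************#%@@@@@@@@@
23 @@@@@@*++********++=-:....             .......:=+***********#%@@@@@@@@
21 @@@@@#*********++=:......    ........ .........:-=+**********#@@@@@@@@
19 @@@@#++*******++=:.......  ...-+*=:..............:=+**********#@@@@@@@
17 @@@@#++*******+=:........  ...=#%#:...............:=+**********#@@@@@@
15 @@@%*+*+****++-:.........  ...-*%#:................:=+*********%@@@@@@
13
[... 1080 characters left out ...]
------==++++++++++++*%@@@
-17 +++++++++++++++++===-------:.          ..:-----===+++++++++++++++*%@@@
-19 +++++++++++++++++++++====---::::..::::::---====++++++++++++++++++*%@@@
-21 ++++++++++++++++++++++++++===============++++++++++++++++++++++++*%@@@
-23 +++++++++++++++++++++++++++++++++++++++++++++++++++++++++++++++++*%@@@
-25 ++++++++++++++++++++++++++++++++++++++++++++++++++++++++++++++++*%@@@@
-27 ++++++++++++++++++++++++++++++++++++++++++++++++++++++++++++++++*%@@@@
-29 +++++++++++++++++++++++++++++++++++++++++*#%#**+++++++++++++++++*%@@@@
-31 ++++++++++++++++++++++++++++++++++++++++*%@@@@@%#++++++++++++++++#%@@@
-33 ++++++++++++++++++++++++++++++++++++++++*%@@@@@@@#####*+++++++*###%@@@
```

```bash
python3 - <<'E'
from rig import ctrl,vision
import numpy as np,cv2
im=vision.snapshot("scene")["img"].astype(int);m=(im[...,0]>150)&(im[...,1]>60)&(im[...,1]<150)&(im[...,2]<90)
m[:,:240]=0;m[:,340:]=0;m[:130]=0;m[260:]=0;v,u=np.nonzero(m);print("amber bbox",u.min(),u.max(),v.min(),v.max(),m.sum())
old=cv2.imread("pics/s4.png")[:480,:390,::-1].astype(int);o=(old[...,0]>150)&(old[...,1]>60)&(old[...,1]<150)&(old[...,2]<90);v,u=np.nonzero(o);print("old",u.min()/3+220,u.max()/3+220,v.min()/3+130,v.max()/3+130,o.sum()/9)
E
```

```text
amber bbox 244 326 143 224 4051
old 256.3333333333333 326.6666666666667 142.33333333333334 225.0 4030.0
```

The amber extents match the propped state, so the cover is still open. Handing in.

```bash
python3 -c "
from rig import ctrl;print(ctrl.hand_in())"
```

```text
the job is handed in; nothing more can be done
None
```

The job is handed in at about 24 s on the robot's clock: the cover is propped open on the red rod, which rests on the socket bottom 44 mm down, the knob is turned clockwise to its stop, and the gripper is clear; the verdict was not shown, and I did not re-check the bottle, objective and slide box in a final picture.

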